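# Refit a bayonet eyepiece in a stereoscope without wedging its taper

### The job

Fit the loose eyepiece from the wooden rack into the empty tapered socket of the stereoscope: lower it gently along the socket's sloping axis until the two lugs of its foot have passed through the slot in the bottom, and let the taper come to rest only loosely, never dropped or pushed home, because a pressed taper wedges and jams. Then give it a quarter turn, either way, so that its ears point up and down the slope like those of the eyepiece beside it, and let go, leaving it sitting loose in its taper. Leave the prisms, the card carrier and the knob where they are.

Things in the scene. Friction and masses are not known exactly. Their poses are not given: they have to be found in the camera images.
- eyepiece: loose brass eyepiece with black cup, 94 mm long, 160 g, upright in either rack well, yaw random. Origin: centre of its foot; z to the eye end. Foot: flat bar of two lugs along x, 35 mm tip to tip, 9 wide, 5 thick (z 0-5 mm); neck 23 mm diameter (z 5-20); taper 38 mm diameter (z 20) to 54 mm (z 60)
- cup (a point): centre of the eyepiece's round black eye cup (z 78 mm), the place to grip: 54 mm diameter, z 60 to 94 mm, from outside. Two ears, 12 mm wide, 10 mm high, stand out of its top edge at the eyepiece's +x and -x, above the lugs, 70 mm over both
- socket: empty brass tapered socket in the sloping lens board, right of the filled one. Origin: centre of its mouth, 145 mm above the bench; z points out along its axis, leaning 30 degrees from vertical to the robot's side; x up the slope; y along the board to the filled socket. Mouth 50 mm, narrowing to 37 mm at 33 mm depth, the eyepiece's own taper. Flange 73 mm; board 4 mm below it
- slot (a point): centre of the upper face of the plate at the socket's bottom, 33 mm below the mouth; plate 5 mm thick, hole 27 mm with a notch each side: a slot 14 mm wide (socket x), 38 mm long (socket y). Eyepiece x along socket y: the lugs pass. They are through at eyepiece origin z = -43 mm in the socket; tapers touch at -50 mm; between the two it turns freely. Polished brass; pressed tapers jam
- viewer: stereoscope, fixed: cherrywood box 135 deep, 240 wide, 180 mm high; lens board slopes 30 degrees down to its front (-x, robot's side), brass hood hinge on the upper edge, short card slide behind. Origin: centre of underside, z up. Sockets at y = -45 mm (empty) and +45 mm: there a fitted eyepiece of the same kind stands 44 mm out of the mouth, ears up and down the slope
- rack: fixed dark wooden block 90 x 200 x 22 mm with two round wells, 43 mm diameter, 14 mm deep, at y = +50 and -50 mm; origin: centre of the underside, 5 mm above the bench on the enamel tray
- knob: turned ivory-coloured resin knob, 67 mm high, 40 mm in diameter, standing in the other well of the rack; origin: centre of its foot. To be left alone
- prism_a: smoky glass prism, 64 mm long, 42 x 42 mm triangular section, lying on the tray; origin: centre of its underside. To be left alone
- prism_b: a second smoky glass prism of the same size; origin: centre of its underside. To be left alone
- carrier: cherrywood card carrier bar with two brass wire card holders, 190 x 26 x 50 mm, lying on the tray; origin: centre of its underside. To be left alone
Mind the look-alikes: they are no part of the job. Of the things that look like the eyepiece, the largest one is meant.

How it is judged:
On the way:
1. the eyepiece is in the empty socket with its lugs through the slot of the plate, ears still along the lens board (z of eyepiece in the frame of socket below -0.0425 m and angle between the z axis of eyepiece and the z axis of socket, either way round below 0.14 rad and angle between the x axis of eyepiece and the y axis of socket, either way round below 0.35 rad), for 0.1 s.
At the end, for the whole second after the job is handed in: the eyepiece sits in the empty socket, its lower end 42.5 to 52.5 mm below the mouth along the axis (lugs under the plate), axis within 6 and ears (up and down the slope) within 25 degrees, not wedged (wall forces under 30 N in all; its weight makes about 8), at rest, released (z of eyepiece in the frame of socket between -0.0525 and -0.0425 m and angle between the z axis of eyepiece and the z axis of socket, either way round below 0.1 rad and angle between the x axis of eyepiece and the x axis of socket, either way round below 0.45 rad and linear speed of eyepiece below 0.02 m/s and contact force between the fingers and eyepiece below 0.1 N and contact force between eyepiece and socket below 30 N); the robot touches nothing.
It fails at once if the eyepiece was pushed home so that the tapers jam: over 70 N in all on the socket's walls, which the wedge makes of a steady push of about 30 N or a sharper knock (contact force between eyepiece and socket above 70 N).
It fails at once if the eyepiece was dropped or slammed into the socket: over 0.45 m/s while inside it (distance between eyepiece and slot below 0.028 m and linear speed of eyepiece above 0.45 m/s).
It fails at once if a prism, the card carrier or the knob was moved by over 20 mm (distance of any of prism_a, prism_b, carrier, knob from where it was at the start of the episode above 0.02 m).
It also fails if it takes over 45 s, if anything falls off the work surface, if the arm or the gripper's body presses on something with over 40 N, if the wrist force passes 120 N, or if a joint passes its speed limit or range.

### The arm

A 6-joint arm with a two-finger parallel gripper is mounted at the origin on the work surface. World frame = base frame: x ahead of the robot, y to its left, z up, the work surface at z = 0. Lengths are in m, angles in rad, forces in N, time in s.
With the tool pointing down it reaches from about 0.35 to 0.925 m from the base axis. Payload 6.4 kg.
Tool frame: the origin (TCP) lies at the very end of the fingers, on their centre line; the grasp point (between the pads) lies env.tcp_to_grasp behind it (env.tcp_to_grasp is the distance from the TCP to the grasp point, in m); z points along the fingers, y is the direction in which the jaws open and shut (so a half turn about z gives the same grasp; the last joint's range is limited). The gripper opens to 85 mm and grips with 20 to 120 N. Pads are 22 mm wide; open, the fingers measure 114 mm over their backs; the gripper's body (76 mm by 85 mm) begins 54 mm behind the grasp point. The pads swing forward as they close: fully open they stand 13 mm farther back than shut.
Start: joints at [1.156, 0.245, 1.558, -0, 1.339, -0.174], TCP at [0.155, 0.631, 0.231] pointing down, gripper open.
Joint ranges: [-3.13, 3.13], [-1.02, 2.26], [0.13, 2.54], [-0.95, 4.09], [0.21, 2.88], [-2.74, 2.74]. Speed limits (rad/s): [2.57, 2.57, 3.14, 3.14, 3.14, 3.14].

### API

Orientations are given as a unit quaternion [x, y, z, w].
In Python, from rig import monitor, optics, job, env gives the robot as it stands.
- The arm moves only by the tool send_rows, never from a script. Its argument "deltas" is a list of rows, each a list of 2 entries, a list of its own where there are three numbers: the shift along the world's x, y, z in cm, then the turn about the world's z in degrees. A call has 1 to 10 rows; each row shifts and turns the commanded pose from where the row before left it; what a row does not reach is not made up. A row lasts 1/12 s, in which the tool goes at most 41.7 mm and 7.16 degrees, less where a joint would pass 70% of its speed; a pose out of reach is approached as far as the arm can. A call with a gripper value outside its range is refused whole. "claw" is the closure in counts, from 0 (fully open) to 255 (shut), set as the call begins (left out, the last holds). The fingers move at their own pace and stop on an object; "force" is the grip in N (left out, the last holds). Time passes only in rows, so rows that do not move let the fingers close. It gives the time, the measured TCP pose, the force and the opening at its end, in the units of the state.
- monitor.get_state(): the state, without advancing time (a new reading comes with each control period).
- optics.snapshot(name): name is "scene" or "top"; returns a dict with "img" (480x640x3 uint8, blue, green, red), "vertical_fov" (degrees; the focal length in pixels is half the picture's height over the tangent of half this angle, whatever the lens; pixels are square), "cx", "cy" (the principal point, pixels), "rvec" (rotation vector, rad) and "tvec" (3), from world to camera coordinates, as OpenCV has them. Camera axes: x right, y down, z forward; pixel columns grow to the right and rows downward; lengths in m; the calibration is good to about 2 mm. A picture is of the moment at which its call begins. There is no depth.
- job.finish_job(): hands the job in, once; it reports no verdict.
The state is a dict: "t": time; "qpos": joint angles; "dq": joint speeds; "joint_torque": joint torques, N m; "position": TCP position; "tool_rot": TCP orientation; "wrist_force": force on the tool from outside, world axes, zero at the start; "wrist_torque": the same for the moment, N m; "finger_gap": finger opening in m.
Only numpy, scipy, OpenCV 4.12 (cv2) and the standard library are available. Lean on these libraries where they do the work, as an engineer would, in place of code of your own. Each camera call takes 0.05 s, during which the arm holds its last target.

## Working session

There is one attempt and no reset: what is moved stays moved. The work goes in short steps, Python scripts to look and compute and a tool call to move; the robot and the scene stay as the last step left them, time stands still between calls to the robot, and variables do not carry over. Pictures are saved under pics/ and viewed, and the job is handed in when it is done.

Besides the shell and the picture viewer there is one more tool, called as name([rows], argument=value, ...), one row to a line, values as JSON. send_rows: Moves the arm, as the interface text tells. Its arguments: {"type":"object","properties":{"deltas":{"type":"array"},"claw":{"type":"number"},"force":{"type":"number"}},"required":["deltas"]}

```bash
mkdir -p pics; ls; cat > h.py <<'E'
from rig import monitor, optics, job, env
import numpy as np, cv2
from scipy.spatial.transform import Rotation as R
def snap(n,f):
    s=optics.snapshot(n); cv2.imwrite('pics/'+f,s['img']); return s
def cam(s):
    f=240/np.tan(np.radians(s['vertical_fov']/2)); K=np.array([[f,0,s['cx']],[0,f,s['cy']],[0,0,1]])
    Rm=cv2.Rodrigues(np.array(s['rvec'],float))[0]; t=np.array(s['tvec'],float).ravel(); return K,Rm,t
def ray(s,u,v):
    K,Rm,t=cam(s); d=Rm.T@np.linalg.solve(K,[u,v,1.]); return -Rm.T@t,d
def onz(s,u,v,z):
    o,d=ray(s,u,v); return o+d*(z-o[2])/d[2]
def proj(s,P):
    K,Rm,t=cam(s); p=(K@(Rm@np.atleast_2d(P).T+t[:,None])).T; return p[:,:2]/p[:,2:]
def tri(s1,p1,s2,p2):
    K1,R1,t1=cam(s1);K2,R2,t2=cam(s2)
    X=cv2.triangulatePoints(K1@np.c_[R1,t1],K2@np.c_[R2,t2],np.array(p1,float),np.array(p2,float)); return (X[:3]/X[3]).T
E
python3 - <<'E'
from h import *
st=monitor.get_state(); print({k:np.round(v,3) for k,v in st.items()}); print(env.tcp_to_grasp, dir(env))
for n in('scene','top'):
    s=snap(n,n+'0.png'); print(n,s['vertical_fov'],s['cx'],s['cy'],s['rvec'],s['tvec'],ray(s,320,240))
E
```

```text
pics
{'t': np.float64(0.0), 'qpos': array([ 1.156,  0.246,  1.559,  0.   ,  1.339, -0.174]), 'dq': array([ 0.002, -0.001,  0.002,  0.   ,  0.001,  0.001]), 'joint_torque': array([-2.0000e-03, -4.2951e+01, -3.2612e+01, -0.0000e+00,  5.0000e-03,
       -0.0000e+00]), 'position': array([0.155, 0.631, 0.23 ]), 'tool_rot': array([ 0.12 ,  0.993, -0.001, -0.   ]), 'wrist_force': array([-0.15 , -0.482, -0.467]), 'wrist_torque': array([-0.098, -0.036,  0.046]), 'finger_gap': np.float64(0.086)}
0.0187 ['MotionError', '__class__', '__delattr__', '__dict__', '__dir__', '__doc__', '__eq__', '__format__', '__ge__', '__getattribute__', '__getstate__', '__gt__', '__hash__', '__init__', '__init_subclass__', '__le__', '__lt__', '__module__', '__ne__', '__new__', '__reduce__', '__reduce_ex__', '__repr__', '__setattr__', '__sizeof__', '__str__', '__subclasshook__', '__weakref__', 'tcp_to_grasp']
scene 52.66762342111297 314.21795719172235 234.24461210816136 [ 0.98594284  2.5015739  -1.02182967] [ 0.39525736 -0.11937877  1.24873677] (array([0.93235149, 0.4398316 , 0.81675704]), array([-0.47005101, -0.50298915, -0.7254909 ]))
top 56.1385357966068 317.0101202357434 238.66710607533182 [ 2.12976872 -2.19190468  0.1657443 ] [-0.04593622  0.50143333  0.88014882] (array([ 0.37821009, -0.04094985,  0.93994026]), array([ 0.12998178, -0.02776055, -0.99115437]))
```

View pics/scene0.png

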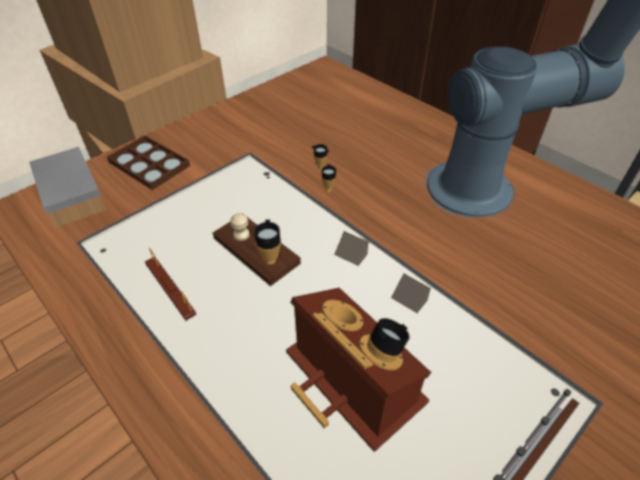

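View pics/top0.png

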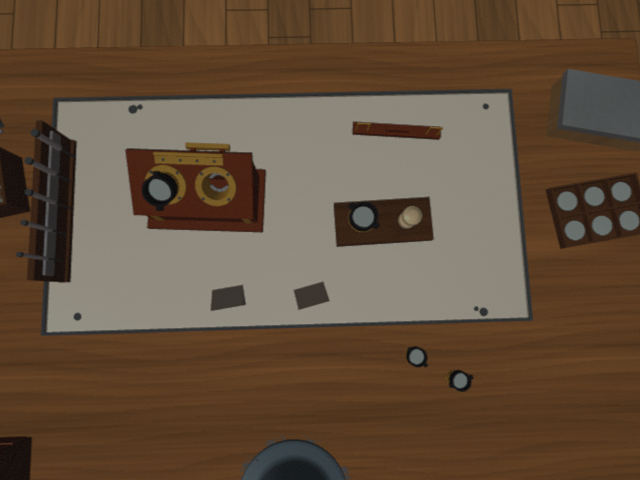

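```bash
python3 - <<'E'
from h import *
a=cv2.imread('pics/scene0.png');b=cv2.imread('pics/top0.png')
A=cv2.resize(a[195:295,205:325],None,fx=6,fy=6,interpolation=cv2.INTER_CUBIC)
B=cv2.resize(b[185:260,325:445],None,fx=6,fy=6,interpolation=cv2.INTER_CUBIC)
C=cv2.resize(a[280:400,280:440],None,fx=5,fy=5,interpolation=cv2.INTER_CUBIC)
D=cv2.resize(b[130:240,120:275],None,fx=5,fy=5,interpolation=cv2.INTER_CUBIC)
for n,i in zip('ABCD',(A,B,C,D)): cv2.imwrite(f'pics/z{n}.png',i)
E
```

```text
(no output)
```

View pics/zA.png

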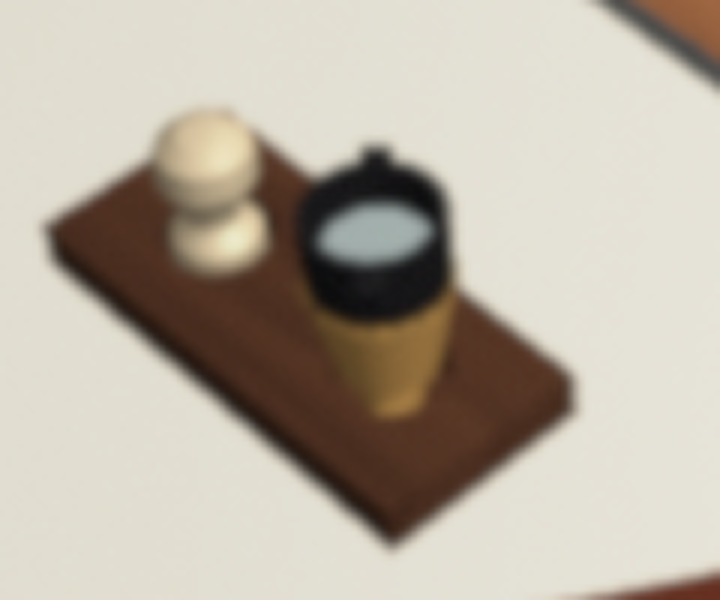

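View pics/zB.png

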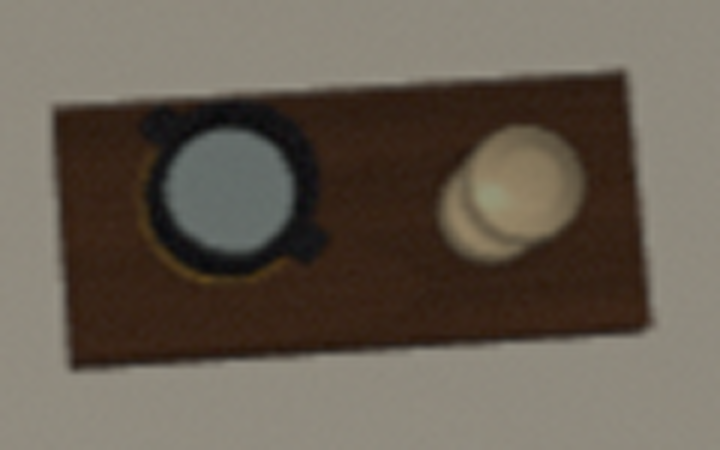

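View pics/zC.png

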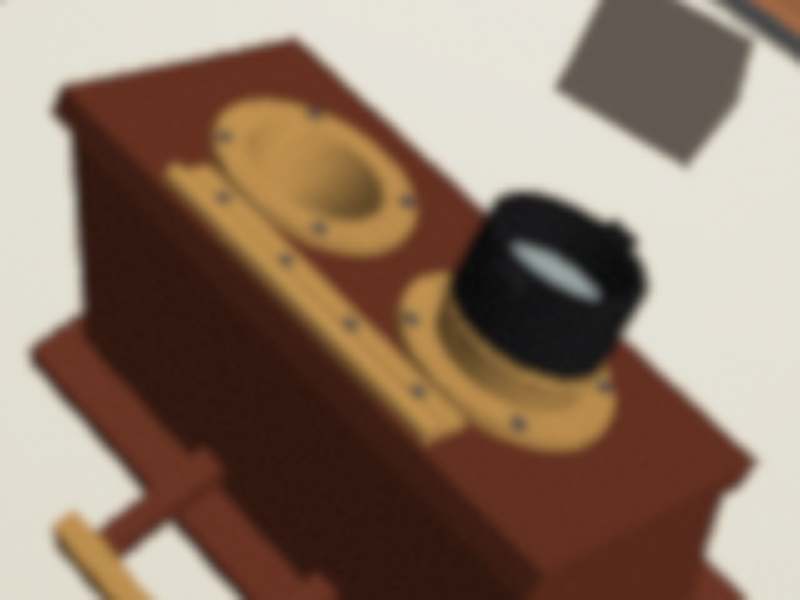

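View pics/zD.png

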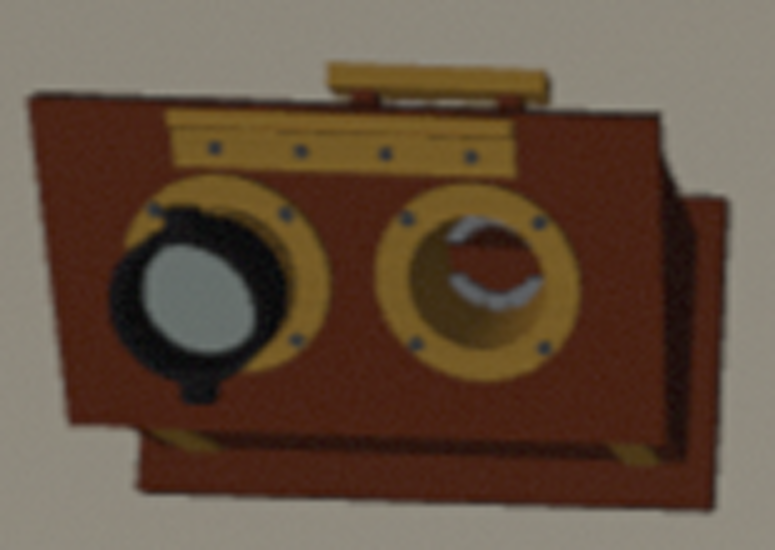

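```bash
cat > m.py <<'E'
from h import *
def load(names=('scene','top'),files=('m_scene.png','m_top.png')): return [snap(n,f) for n,f in zip(names,files)]
def dark(img,u,v,r=2.2):
    g=cv2.cvtColor(img,cv2.COLOR_BGR2GRAY).astype(float)
    for _ in range(3):
        Y,X=np.mgrid[:480,:640]; m=(X-u)**2+(Y-v)**2<(r+.8)**2
        w=np.clip(np.median(g[m])-g,0,None)*m
        if w.sum()<1: break
        u,v=(w*X).sum()/w.sum(),(w*Y).sum()/w.sum()
    return u,v
E
python3 - <<'E'
from m import *
S,T=load()
c=lambda l,k,o:[(a/k+o[0]-.4,b/k+o[1]-.4) for a,b in l]
sc=c([(320,228),(223,136),(315,112),(407,200),(518,424),(410,318),(418,391),(350,324),(286,260),(223,197)],5,(280,280))
tp=c([(407,218),(539,222),(544,347),(417,343),(155,210),(285,213),(214,148),(300,151),(386,154),(471,157)],5,(120,130))
sc2=np.array([dark(S['img'],*p) for p in sc]);tp2=np.array([dark(T['img'],*p) for p in tp])
print(np.abs(sc2-sc).max(),np.abs(tp2-tp).max())
X=tri(S,sc2.T,T,tp2.T); print(X.round(4))
r=[np.r_[np.hypot(*(proj(S,x)[0]-p)),np.hypot(*(proj(T,x)[0]-q))] for x,p,q in zip(X,sc2,tp2)]; print(np.round(r,1))
o=X[:4].mean(0); print('socket flange ctr',o)
yv=(X[4]-X[0])+(X[5]-X[1]); yv2=X[6]-X[9]; print(yv/2,np.degrees(np.arctan2(-yv[0],yv[1])),np.degrees(np.arctan2(-yv2[0],yv2[1])))
xv=X[0]+X[1]-X[2]-X[3]; n=np.cross(xv,yv); n/=np.linalg.norm(n); print('n',n,np.degrees(np.arccos(n[2])))
# lens
for s,box in((S,(250,215,290,265)),(T,(345,200,385,235))):
    x0,y0,x1,y1=box; im=s['img'][y0:y1,x0:x1].astype(int)
    m=((im[...,0]-im[...,2]>2)&(im.sum(2)>200)).astype(np.uint8)
    n_,l,st,ce=cv2.connectedComponentsWithStats(m); i=1+st[1:,4].argmax(); print(st[i],ce[i]+[x0,y0]); s['l']=ce[i]+[x0,y0]
L=tri(S,S['l'][:,None],T,T['l'][:,None]); print('lens',L, proj(S,L)-S['l'],proj(T,L)-T['l'])
e1,e2=[onz(T,a/6+325-.4,b/6+185-.4,.105) for a,b in((150,125),(313,243))]
print('ears',e1,e2,(e1+e2)/2,np.linalg.norm(e1-e2),np.degrees(np.arctan2(*(e1-e2)[1::-1])))
for q in((45,228),(575,380),(392,545)): print('rack',onz(S,q[0]/6+205-.4,q[1]/6+195-.4,.027))
for q in((53,107),(627,72),(650,327),(72,368)): print('rack',onz(T,q[0]/6+325-.4,q[1]/6+185-.4,.027))
E
```

```text
4.721739130434855 3.6625698324022267
[[0.6105 0.1487 0.1628]
 [0.6093 0.0928 0.1568]
 [0.5569 0.0972 0.1364]
 [0.5599 0.1516 0.137 ]
 [0.6102 0.2321 0.1492]
 [0.6144 0.1835 0.1573]
 [0.6301 0.2105 0.1696]
 [0.626  0.1808 0.1719]
 [0.6244 0.1517 0.1716]
 [0.6239 0.1206 0.1705]]
[[0.2 0.2]
 [0.3 0.3]
 [0.9 1. ]
 [0.2 0.2]
 [0.9 0.9]
 [0.3 0.3]
 [0.4 0.4]
 [1.3 1.3]
 [1.4 1.5]
 [0.5 0.5]]
socket flange ctr [0.58414749 0.12258757 0.14826801]
[ 0.00239457  0.08701088 -0.00656369] -1.5764045501222639 -3.9511086341936674
n [-0.40294852  0.07986601  0.91173127] 24.254292412883313
[  8  13  20  12 164] [267.         233.58536585]
[  8   7  21  20 334] [362.98203593 216.32634731]
lens [[ 0.53259075 -0.14845464  0.09602804]] [[0.24390597 0.04758011]] [[ 0.21982158 -0.22406911]]
ears [ 0.552145   -0.12241074  0.105     ] [ 0.51305565 -0.17216122  0.105     ] [ 0.53260032 -0.14728598  0.105     ] 0.06326995625154284 51.842993332615514
rack [ 0.58400452 -0.29414002  0.027     ]
rack [ 0.48824592 -0.09779221  0.027     ]
rack [ 0.58421058 -0.08451489  0.027     ]
rack [ 0.57560214 -0.09675405  0.027     ]
rack [ 0.58277668 -0.29650465  0.027     ]
rack [ 0.49338368 -0.2987625   0.027     ]
rack [ 0.48476846 -0.10007401  0.027     ]
```

```bash
python3 - <<'E'
from m import *
S,T=load()
c=lambda l,k,o:np.array([(a/k+o[0]-.4,b/k+o[1]-.4) for a,b in l])
sc=c([(320,228),(223,136),(315,112),(407,200),(518,424),(410,318),(418,391),(350,324),(286,260),(223,197)],5,(280,280))
tp=c([(407,218),(539,222),(544,347),(417,343),(155,210),(285,213),(214,148),(300,151),(386,154),(471,157)],5,(120,130))
X=tri(S,sc.T,T,tp.T); print(X.round(4))
print(np.round([np.r_[(proj(S,x)[0]-p),(proj(T,x)[0]-q)] for x,p,q in zip(X,sc,tp)],1))
o=X[:4].mean(0); print('socket flange ctr',o)
yv=(X[4]-X[0])+(X[5]-X[1]); yv2=X[6]-X[9]; print(yv/2,np.degrees(np.arctan2(-yv[0],yv[1])),np.degrees(np.arctan2(-yv2[0],yv2[1])))
xv=X[0]+X[1]-X[2]-X[3]; n=np.cross(xv,yv); n/=np.linalg.norm(n); print('n',n,np.degrees(np.arccos(n[2])))
E
```

```text
[[0.6066 0.1456 0.1572]
 [0.6042 0.0985 0.1571]
 [0.5634 0.1011 0.135 ]
 [0.5663 0.1474 0.1342]
 [0.6121 0.2351 0.1564]
 [0.6096 0.1884 0.1577]
 [0.6309 0.2109 0.1674]
 [0.6292 0.1808 0.167 ]
 [0.6274 0.1509 0.1666]
 [0.6256 0.1207 0.167 ]]
[[-0.1 -0.  -0.1  0.1]
 [ 0.1  0.   0.1 -0.1]
 [-0.1 -0.  -0.1  0.1]
 [-0.2 -0.  -0.1  0.1]
 [-0.  -0.  -0.   0. ]
 [ 0.1  0.   0.1 -0.1]
 [ 0.   0.   0.  -0. ]
 [ 0.   0.   0.  -0. ]
 [-0.1 -0.  -0.1  0.1]
 [ 0.   0.   0.  -0. ]]
socket flange ctr [0.58513775 0.12314987 0.14588645]
[ 0.00543814  0.08971528 -0.00012721] -3.4687678098811423 -3.399579017032486
n [-0.48473602  0.03062191  0.8741243 ] 29.058494721289122
```

send_rows([
  [[1.26,-2.6,0],-0.8],
  [[1.26,-2.6,0],-0.8],
  [[1.26,-2.6,0],-0.8],
  [[1.26,-2.6,0],-0.8],
  [[1.26,-2.6,0],-0.8],
  [[1.26,-2.6,0],-0.8],
  [[1.26,-2.6,0],-0.8],
  [[1.26,-2.6,0],-0.8],
  [[1.26,-2.6,0],-0.8],
  [[1.26,-2.6,0],-0.8],
], claw=0, force=30)

```text
t: 1.13
position: [0.2813, 0.37, 0.2313]
tool_rot: [0.189, 0.982, 0.0, 0.0]
wrist_force: [0.4, -0.4, -0.2]
finger_gap: 0.0854
```

send_rows([
  [[1.26,-2.6,0],-0.8],
  [[1.26,-2.6,0],-0.8],
  [[1.26,-2.6,0],-0.8],
  [[1.26,-2.6,0],-0.8],
  [[1.26,-2.6,0],-0.8],
  [[1.26,-2.6,0],-0.8],
  [[1.26,-2.6,0],-0.8],
  [[1.26,-2.6,0],-0.8],
  [[1.26,-2.6,0],-0.8],
  [[1.26,-2.6,0],-0.8],
])

```text
t: 1.97
position: [0.4074, 0.1099, 0.2315]
tool_rot: [0.258, 0.966, 0.0, 0.0]
wrist_force: [0.2, 0.3, -0.8]
finger_gap: 0.0856
```

send_rows([
  [[1.26,-2.6,0],-0.8],
  [[1.26,-2.6,0],-0.8],
  [[1.26,-2.6,0],-0.8],
  [[1.26,-2.6,0],-0.8],
  [[1.26,-2.6,0],-0.8],
  [[1.26,-2.6,0],-0.8],
  [[1.26,-2.6,0],-0.8],
  [[1.26,-2.6,0],-0.8],
  [[1.26,-2.6,0],-0.8],
  [[0,0,0],0],
])

```text
t: 2.8
position: [0.5218, -0.1266, 0.2315]
tool_rot: [0.319, 0.948, -0.001, 0.001]
wrist_force: [-0.4, 0.1, -0.6]
finger_gap: 0.0854
```

send_rows([
  [[0.55,-1.05,-2],-1],
  [[0.55,-1.05,-2],0],
  [[0,0,-2],0],
  [[0,0,-2],0],
  [[0,0,0],0],
])

```text
t: 3.22
position: [0.5285, -0.142, 0.1468]
tool_rot: [0.326, 0.946, 0.001, -0.004]
wrist_force: [-0.4, 0.4, -0.3]
finger_gap: 0.0855
```

```bash
cat > look.py <<'E'
from h import *
import sys
def crop(s,c,w,h,k,f):
    u,v=proj(s,c)[0]; x=int(np.clip(u-w/2,0,640-w)); y=int(np.clip(v-h/2,0,480-h))
    cv2.imwrite('pics/'+f,cv2.resize(s['img'][y:y+h,x:x+w],None,fx=k,fy=k,interpolation=cv2.INTER_CUBIC)); print(f,'off',x,y,'k',k)
c=[float(a) for a in sys.argv[2:5]]
ims=[]
for n in('scene','top'):
    s=optics.snapshot(n); u,v=proj(s,c)[0]; w,h,k=95,120,4
    x=int(np.clip(u-w/2,0,640-w)); y=int(np.clip(v-h/2,0,480-h)); print(n,'off',x,y)
    ims.append(cv2.resize(s['img'][y:y+h,x:x+w],None,fx=k,fy=k,interpolation=cv2.INTER_CUBIC))
cv2.imwrite('pics/'+sys.argv[1],np.hstack(ims))
E
python3 look.py l1.png 0.533 -0.148 0.12
```

```text
scene off 218 165
top off 316 153
```

View pics/l1.png

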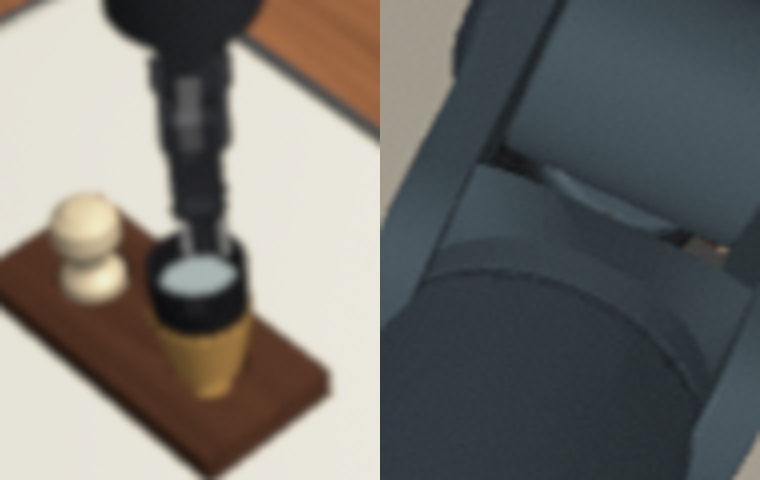

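send_rows([
  [[0,0,0],0],
  [[0,0,0],0],
])

```text
t: 3.48
position: [0.5324, -0.1439, 0.1532]
tool_rot: [0.325, 0.946, -0.0, 0.002]
wrist_force: [-0.9, -0.2, -0.1]
finger_gap: 0.0855
```

send_rows([
  [[0,-0.38,0],0],
  [[0,0,-1],0],
  [[0,0,-1],0],
  [[0,0,-1],0],
  [[0,0,-1],0],
  [[0,0,-1],0],
  [[0,0,-0.5],0],
  [[0,0,0],0],
])

```text
t: 4.15
position: [0.5302, -0.1469, 0.0941]
tool_rot: [0.326, 0.946, 0.0, -0.002]
wrist_force: [-0.3, 0.7, 0.2]
finger_gap: 0.0854
```

send_rows([
  [[0,0,-0.6],0],
  [[0,0,-0.6],0],
  [[0,0,-0.6],0],
  [[0,0,-0.5],0],
  [[0,0,0],0],
  [[0,0,0],0],
])

```text
t: 4.65
position: [0.5312, -0.1474, 0.0729]
tool_rot: [0.326, 0.946, 0.0, -0.0]
wrist_force: [0.6, -0.2, 0.2]
finger_gap: 0.0852
```

```bash
python3 look.py l2.png 0.533 -0.148 0.12
```

```text
scene off 218 165
top off 316 153
```

View pics/l2.png

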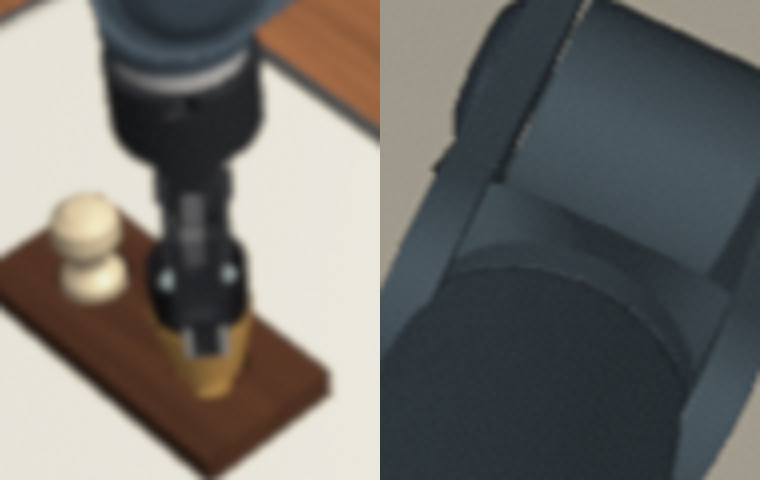

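send_rows([
  [[0,0,0],0],
  [[0,0,0],0],
  [[0,0,0],0],
  [[0,0,0],0],
  [[0,0,0],0],
  [[0,0,0],0],
], claw=255, force=30)

```text
t: 5.25
position: [0.532, -0.1479, 0.0741]
tool_rot: [0.326, 0.946, -0.0, 0.001]
wrist_force: [-0.5, -0.9, 6.0]
finger_gap: 0.069
```

```bash
python3 look.py l3.png 0.533 -0.148 0.12; python3 -c "
from h import *
s=monitor.get_state();print(s['finger_gap'],s['wrist_force'],s['qpos'])"
```

```text
scene off 218 165
top off 316 153
0.06908491437338096 [-0.79169137  0.98648309  5.78003496] [-4.76482315e-01  2.18289947e-01  1.90539720e+00 -2.18829071e-04
  1.01634442e+00 -1.38399296e+00]
```

View pics/l3.png

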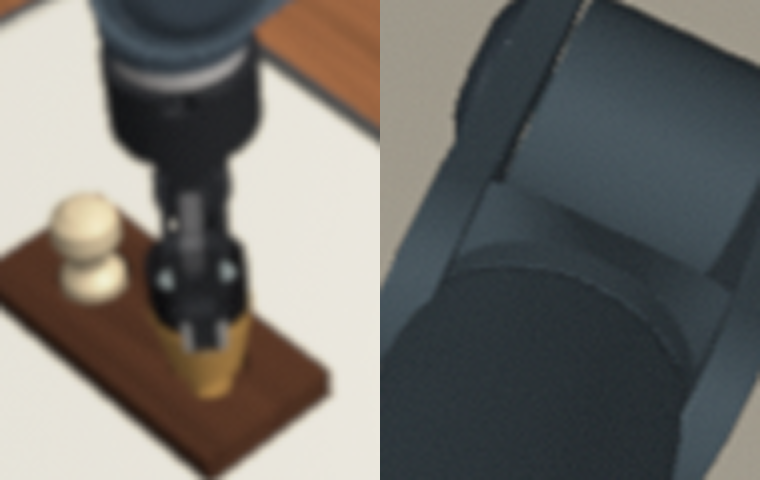

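send_rows([
  [[0,0,0.3],0],
  [[-0.4,0.31,0],0],
  [[-0.39,0.31,0],0],
  [[-0.18,0.14,0.02],0],
  [[-0.18,0.14,0.02],0],
  [[-0.18,0.14,0.02],0],
  [[-0.18,0.14,0.01],0],
  [[-0.18,0.14,0.01],0],
  [[-0.18,0.14,0],0],
  [[0,0,0],0],
])

```text
t: 6.18
position: [0.5125, -0.1328, 0.0771]
tool_rot: [0.325, 0.946, -0.0, 0.0]
wrist_force: [3.1, -1.1, -3.8]
finger_gap: 0.0689
```

```bash
python3 look.py l4.png 0.533 -0.148 0.12; python3 -c "
from h import *
s=monitor.get_state();print(s['finger_gap'],s['wrist_force'],s['position'])"
```

```text
scene off 218 165
top off 316 153
0.06890417391718114 [ 2.79246978 -1.13808059 -3.45447284] [ 0.51275956 -0.13299077  0.07717745]
```

View pics/l4.png

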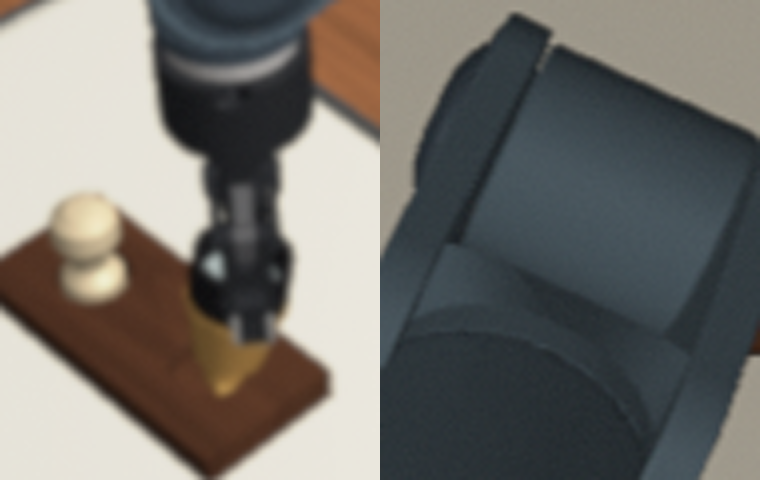

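send_rows([
  [[-0.18,0.14,-0.02],0],
  [[-0.18,0.14,-0.02],0],
  [[-0.18,0.14,-0.02],0],
  [[-0.18,0.14,-0.03],0],
  [[-0.18,0.14,-0.03],0],
  [[-0.18,0.14,-0.04],0],
  [[-0.17,0.135,-0.05],0],
  [[-0.17,0.135,-0.06],0],
  [[-0.17,0.135,-0.06],0],
  [[-0.17,0.135,-0.07],0],
])

```text
t: 7.12
position: [0.4951, -0.1191, 0.0733]
tool_rot: [0.326, 0.946, -0.0, 0.0]
wrist_force: [0.7, -0.5, 1.6]
finger_gap: 0.0692
```

send_rows([
  [[-0.17,0.135,-0.07],0],
  [[-0.17,0.135,-0.08],0],
  [[-0.12,0.09,-0.05],0],
  [[0,0,0],0],
  [[0,0,0],0],
])

```text
t: 7.53
position: [0.4904, -0.1154, 0.071]
tool_rot: [0.326, 0.946, 0.0, -0.0]
wrist_force: [1.9, -0.6, 0.9]
finger_gap: 0.0691
```

```bash
python3 look.py l5.png 0.533 -0.148 0.12; python3 -c "
from h import *
s=monitor.get_state();print(s['finger_gap'],s['wrist_force'],s['position'])"
```

```text
scene off 218 165
top off 316 153
0.06911233494121448 [ 1.20268664 -0.34461293  2.05782726] [ 0.49048478 -0.11549918  0.07107108]
```

View pics/l5.png

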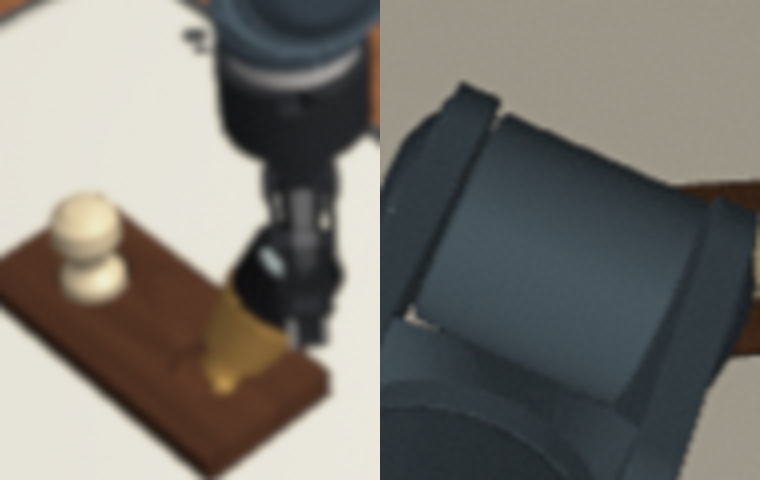

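send_rows([
  [[0,0,0.5],0],
  [[0,0,0.9],0],
  [[0,0,1.5],0],
  [[0,0,2],0],
  [[0,0,2],0],
  [[0,0,2],0],
  [[0,0,2],0],
  [[0,0,2],0],
  [[0,0,2],0],
  [[0,0,2],0],
])

```text
t: 8.47
position: [0.4892, -0.1149, 0.2408]
tool_rot: [0.326, 0.946, 0.0, -0.002]
wrist_force: [0.1, 0.0, -1.7]
finger_gap: 0.0693
```

send_rows([
  [[0.1,0.5,1],1],
  [[0.3,1.2,0],2.5],
  [[0.3,1.7,0],2.5],
  [[0.3,1.7,0],2.5],
  [[0.3,1.7,0],2.5],
  [[0.3,1.7,0],2.5],
  [[0.3,1.7,0],2.5],
  [[0.3,1.7,0],2.5],
  [[0.3,1.7,0],2.5],
  [[0.3,1.7,0],2.5],
])

```text
t: 9.3
position: [0.5171, 0.0396, 0.248]
tool_rot: [0.124, 0.992, 0.0, -0.002]
wrist_force: [-0.0, 0.1, -1.3]
finger_gap: 0.069
```

send_rows([
  [[0.3,1.7,0],2.5],
  [[0.3,1.7,0],2.5],
  [[0.3,1.7,0],2.5],
  [[0.3,1.7,0],2.5],
  [[0.2,1.2,0],1.3],
  [[0,0.5,0],0],
  [[0,0,0],0],
  [[0,0,0],0],
])

```text
t: 9.97
position: [0.532, 0.1225, 0.2494]
tool_rot: [0.028, 1.0, -0.0, -0.001]
wrist_force: [0.1, -0.5, -2.1]
finger_gap: 0.0691
```

```bash
python3 look.py l6.png 0.55 0.126 0.2; python3 -c "
from h import *
s=monitor.get_state();print(s['finger_gap'],s['wrist_force'],s['position'],R.from_quat(s['tool_rot']).as_matrix()[:,1])"
```

```text
scene off 312 222
top off 158 138
0.06924886486649402 [-0.10442916 -0.473345   -1.29823377] [0.53230346 0.12189648 0.2498249 ] [ 5.66106974e-02  9.98396284e-01 -2.97998708e-04]
```

View pics/l6.png

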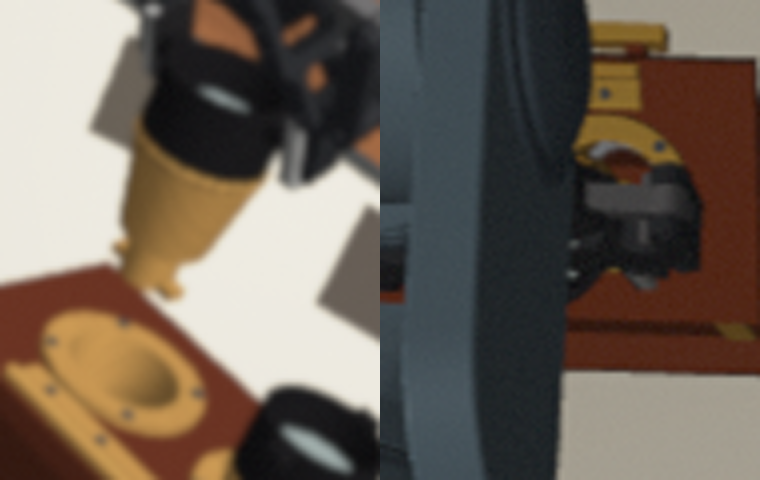

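```bash
python3 - <<'E'
from h import *
s=snap('scene','m6.png'); st=monitor.get_state(); P=st['position']+[0,0,.0285]
yv=R.from_quat(st['tool_rot']).as_matrix()[:,1]; yv[2]=0; xv=np.array([yv[1],-yv[0],0])
for th in(26,29,32,35):
    u=-xv*np.sin(np.radians(th))+np.array([0,0,np.cos(np.radians(th))])
    pts=[P-.089*u+k*yv for k in(-.0175,.0175)]+[P-.011*u*0+.005*u,P-.029*u]
    print(th,((proj(s,pts)-[312,222]+.4)*4).round(0).tolist())
    w=np.cross(yv,u)
    # cup/taper seam circle (z=60) and its extremes
    seam=[P-.029*u+.027*(np.cos(a)*yv+np.sin(a)*w) for a in np.linspace(0,6.28,60)]
    q=(proj(s,seam)-[312,222]+.4)*4; print('  seam x range',q[:,0].min().round(),q[:,0].max().round(),q[q[:,0].argmin()].round(),q[q[:,0].argmax()].round())
cv2.imwrite('pics/z6.png',cv2.resize(s['img'][225:305,325:400],None,fx=8,fy=8,interpolation=cv2.INTER_CUBIC)) if 0 else cv2.imwrite('pics/z6.png',cv2.resize(s['img'][225:300,330:400],None,fx=8,fy=8,interpolation=cv2.INTER_CUBIC))
E
```

```text
26 [[118.0, 239.0], [177.0, 292.0], [236.0, 72.0], [203.0, 145.0]]
  seam x range 137.0 268.0 [137. 124.] [268. 167.]
29 [[110.0, 241.0], [169.0, 294.0], [236.0, 72.0], [200.0, 145.0]]
  seam x range 136.0 264.0 [136. 122.] [264. 173.]
32 [[103.0, 242.0], [162.0, 296.0], [237.0, 72.0], [198.0, 145.0]]
  seam x range 134.0 261.0 [134. 117.] [261. 175.]
35 [[96.0, 243.0], [155.0, 297.0], [237.0, 72.0], [196.0, 146.0]]
  seam x range 133.0 258.0 [133. 115.] [258. 177.]
```

View pics/z6.png

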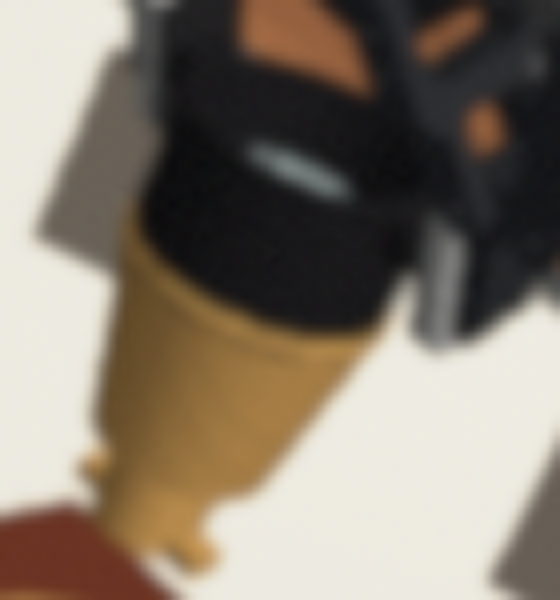

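send_rows([
  [[0.2,0.2,-0.5],0],
  [[0.23,0.21,-0.8],0],
  [[0,0,-1],0],
  [[0,0,-1],0],
  [[0,0,-0.8],0],
  [[0,0,-0.5],0],
  [[0,0,-0.2],0],
  [[0,0,0],0],
  [[0,0,0],0],
])

```text
t: 10.87
position: [0.537, 0.1265, 0.2023]
tool_rot: [0.028, 1.0, -0.0, 0.0]
wrist_force: [-0.2, 0.6, -2.1]
finger_gap: 0.069
```

```bash
python3 look.py l7.png 0.56 0.126 0.18; python3 -c "
from h import *
s=monitor.get_state();print(s['finger_gap'],s['wrist_force'],s['position'],R.from_quat(s['tool_rot']).as_matrix()[:,1])"
```

```text
scene off 308 233
top off 161 135
0.06881132231199694 [-0.67570253 -0.22676918 -1.1637683 ] [0.53723601 0.12658666 0.20277844] [5.57274952e-02 9.98446008e-01 1.20864335e-04]
```

View pics/l7.png

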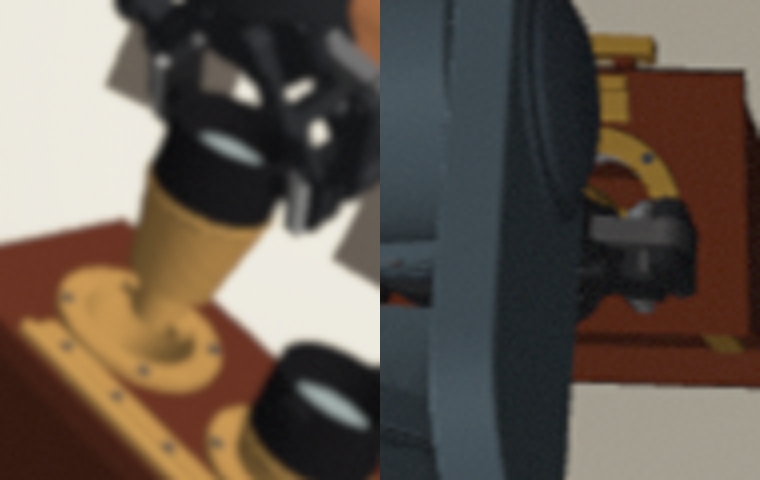

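send_rows([
  [[0.15,-0.01,-0.26],0],
  [[0.15,-0.01,-0.26],0],
  [[0.15,-0.01,-0.26],0],
  [[0.15,-0.01,-0.26],0],
  [[0.15,-0.01,-0.26],0],
  [[0.15,-0.01,-0.26],0],
  [[0.15,-0.01,-0.26],0],
  [[0.15,-0.01,-0.26],0],
  [[0.15,0,-0.26],0],
  [[0,0,0],0],
])

```text
t: 11.8
position: [0.5502, 0.1257, 0.1779]
tool_rot: [0.028, 1.0, -0.0, -0.001]
wrist_force: [-0.4, -0.6, -1.7]
finger_gap: 0.0691
```

```bash
python3 look.py l8.png 0.56 0.126 0.18; python3 -c "
from h import *
s=monitor.get_state();print(s['finger_gap'],s['wrist_force'],s['wrist_torque'],s['position'],R.from_quat(s['tool_rot']).as_matrix()[:,1])"
```

```text
scene off 308 233
top off 161 135
0.06900739362973582 [ 0.66060465 -0.45816572 -1.66662668] [0.06579451 0.03500477 0.00733659] [0.55029817 0.12572969 0.17853321] [ 5.58193205e-02  9.98440886e-01 -3.50974447e-05]
```

View pics/l8.png

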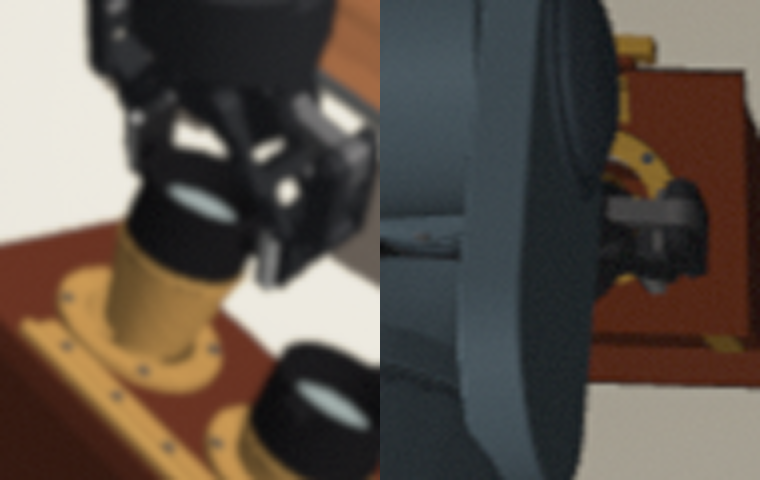

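send_rows([
  [[0.075,0,-0.13],0],
  [[0.075,-0.01,-0.13],0],
  [[0.075,0,-0.13],0],
  [[0.075,-0.01,-0.13],0],
  [[0.075,0,-0.13],0],
  [[0.075,-0.01,-0.13],0],
  [[0.075,0,-0.13],0],
  [[0,0,0],0],
  [[0,0,0],0],
])

```text
t: 12.65
position: [0.5556, 0.1251, 0.1694]
tool_rot: [0.028, 1.0, -0.0, -0.0]
wrist_force: [-0.6, -1.4, -2.5]
finger_gap: 0.0686
```

send_rows([
  [[0.075,-0.01,-0.13],0],
  [[0.05,0,-0.087],0],
  [[0.05,0,-0.087],0],
  [[0,0,0],0],
])

```text
t: 12.98
position: [0.5574, 0.1247, 0.1666]
tool_rot: [0.028, 1.0, -0.001, -0.0]
wrist_force: [-1.0, -4.6, 1.1]
finger_gap: 0.069
```

send_rows([
  [[0,-0.08,0],0],
  [[0,0,0],0],
  [[0,0,0],0],
])

```text
t: 13.23
position: [0.5573, 0.1244, 0.1666]
tool_rot: [0.028, 1.0, -0.0, 0.0]
wrist_force: [-0.5, -3.6, 0.0]
finger_gap: 0.0691
```

```bash
python3 look.py l9.png 0.56 0.126 0.18; python3 -c "
from h import *
s=monitor.get_state();print(s['finger_gap'],s['wrist_force'],s['wrist_torque'],s['position'],R.from_quat(s['tool_rot']).as_matrix()[:,1])"
```

```text
scene off 308 233
top off 161 135
0.06969509972877681 [-0.5388241  -3.86049936  0.73067771] [-0.87461679  0.18512215 -0.15129106] [0.55731443 0.12448661 0.16658067] [ 5.57436915e-02  9.98445076e-01 -2.65190733e-04]
```

View pics/l9.png

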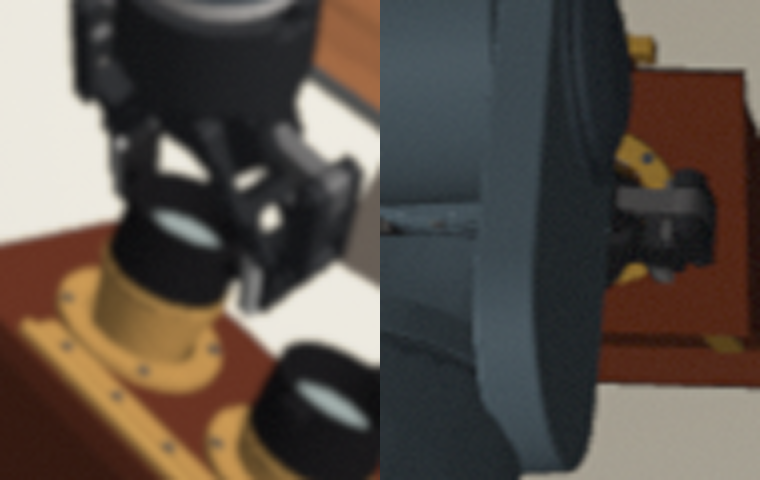

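send_rows([
  [[0,-0.1,0],0],
  [[0,0,0],0],
  [[0,0,0],0],
])

```text
t: 13.58
position: [0.5572, 0.124, 0.1664]
tool_rot: [0.028, 1.0, 0.0, -0.0]
wrist_force: [-0.3, -0.8, -0.9]
finger_gap: 0.0692
```

send_rows([
  [[0,-0.05,0],0],
  [[0,0,0],0],
  [[0,0,0],0],
])

```text
t: 13.83
position: [0.5572, 0.1234, 0.1664]
tool_rot: [0.028, 1.0, 0.0, -0.0]
wrist_force: [-0.2, -0.5, -0.8]
finger_gap: 0.0692
```

send_rows([
  [[0.05,-0.01,-0.087],0],
  [[0.05,0,-0.087],0],
  [[0.05,0,-0.087],0],
  [[0,0,0],0],
  [[0,0,0],0],
])

```text
t: 14.25
position: [0.5588, 0.123, 0.1638]
tool_rot: [0.028, 1.0, 0.0, -0.0]
wrist_force: [0.3, -0.2, -2.2]
finger_gap: 0.0692
```

send_rows([
  [[0.05,0,-0.087],0],
  [[0.05,0,-0.087],0],
  [[0,0,0],0],
  [[0,0,0],0],
])

```text
t: 14.58
position: [0.5598, 0.123, 0.1621]
tool_rot: [0.028, 1.0, 0.0, -0.0]
wrist_force: [-1.0, -0.3, -2.1]
finger_gap: 0.0691
```

send_rows([
  [[0.05,0,-0.087],0],
  [[0.05,0,-0.087],0],
  [[0.05,0,-0.087],0],
  [[0,0,0],0],
  [[0,0,0],0],
])

```text
t: 15.0
position: [0.5613, 0.1229, 0.1595]
tool_rot: [0.028, 1.0, -0.0, -0.0]
wrist_force: [0.0, 0.5, -1.5]
finger_gap: 0.069
```

send_rows([
  [[0.05,0,-0.087],0],
  [[0.05,0,-0.087],0],
  [[0,0,0],0],
  [[0,0,0],0],
])

```text
t: 15.33
position: [0.5623, 0.1229, 0.1577]
tool_rot: [0.028, 1.0, 0.0, -0.0]
wrist_force: [0.7, -0.7, -1.1]
finger_gap: 0.0691
```

send_rows([
  [[0.05,0,-0.087],0],
  [[0.05,0,-0.087],0],
  [[0,0,0],0],
  [[0,0,0],0],
])

```text
t: 15.67
position: [0.5633, 0.1229, 0.156]
tool_rot: [0.028, 1.0, -0.0, -0.0]
wrist_force: [0.3, 0.1, -1.5]
finger_gap: 0.069
```

send_rows([
  [[0.05,0,-0.087],0],
  [[0.05,0,-0.087],0],
  [[0,0,0],0],
  [[0,0,0],0],
])

```text
t: 16.0
position: [0.5639, 0.1232, 0.1543]
tool_rot: [0.028, 1.0, 0.0, -0.001]
wrist_force: [-4.1, 0.4, 0.5]
finger_gap: 0.0693
```

```bash
python3 look.py l10.png 0.56 0.126 0.18; python3 -c "
from h import *
s=monitor.get_state();print(s['finger_gap'],s['wrist_force'],s['wrist_torque'],s['position'],R.from_quat(s['tool_rot']).as_matrix()[:,1])"
```

```text
scene off 308 233
top off 161 135
0.06899611278686614 [-4.57603885  1.10756572  1.12420561] [ 0.16736684  0.61836505 -0.03208211] [0.56392718 0.12316819 0.15433171] [5.56403527e-02 9.98450845e-01 2.48090447e-04]
```

View pics/l10.png

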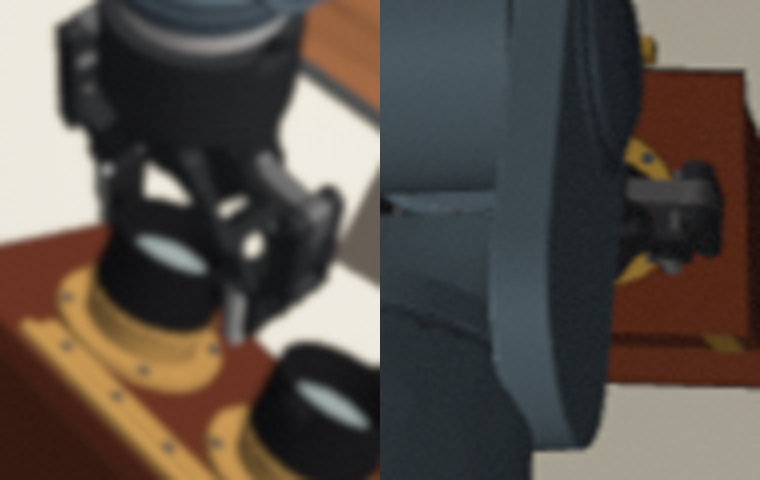

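send_rows([
  [[-0.1,0,0],0],
  [[0,0,0],0],
  [[0,0,0],0],
])

```text
t: 16.35
position: [0.5636, 0.123, 0.1543]
tool_rot: [0.028, 1.0, 0.0, 0.0]
wrist_force: [0.3, 2.0, -2.0]
finger_gap: 0.0691
```

send_rows([
  [[0.03,0,-0.087],0],
  [[0.05,0,-0.087],0],
  [[0,0,0],0],
  [[0,0,0],0],
])

```text
t: 16.68
position: [0.5637, 0.1232, 0.1531]
tool_rot: [0.028, 1.0, 0.0, -0.001]
wrist_force: [-4.9, 2.5, 3.9]
finger_gap: 0.069
```

send_rows([
  [[-0.1,0.05,0],0],
  [[0,0,0],0],
  [[0,0,0],0],
])

```text
t: 16.93
position: [0.5635, 0.1233, 0.153]
tool_rot: [0.028, 1.0, -0.0, 0.001]
wrist_force: [-1.8, -0.0, 1.8]
finger_gap: 0.0691
```

send_rows([
  [[0.03,0,-0.06],0],
  [[0,0,0],0],
  [[0,0,0],0],
])

```text
t: 17.18
position: [0.5635, 0.1233, 0.1523]
tool_rot: [0.028, 1.0, -0.0, -0.0]
wrist_force: [-4.8, 0.5, 4.9]
finger_gap: 0.0692
```

```bash
python3 look.py l11.png 0.56 0.126 0.18; python3 -c "
from h import *
s=monitor.get_state();print(s['finger_gap'],s['wrist_force'],s['wrist_torque'],s['position'],R.from_quat(s['tool_rot']).as_matrix()[:,1])"
```

```text
scene off 308 233
top off 161 135
0.06899950393796539 [-3.5669447  -0.422413    4.84429608] [-0.07595558  0.4916848  -0.04714304] [0.5634591  0.1233484  0.15229421] [ 5.58310949e-02  9.98440198e-01 -2.44718766e-04]
```

View pics/l11.png

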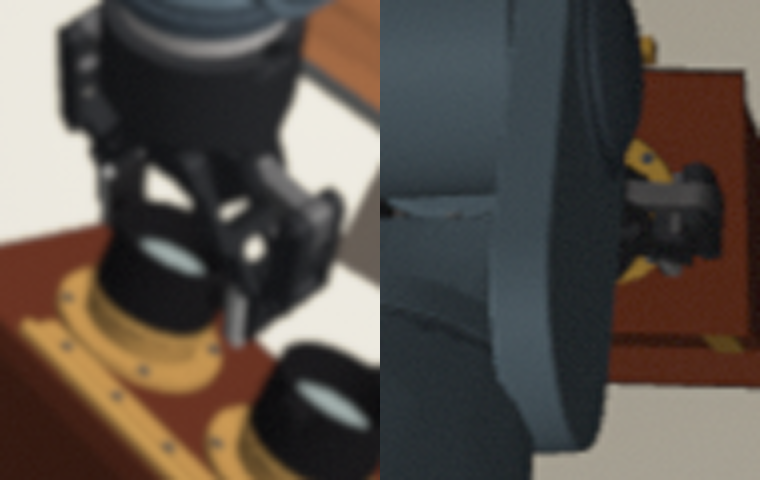

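send_rows([
  [[-0.05,0,0.05],0],
  [[0,0,0],0],
])

```text
t: 17.45
position: [0.5633, 0.1233, 0.1524]
tool_rot: [0.028, 1.0, -0.0, 0.001]
wrist_force: [0.1, -0.0, 0.7]
finger_gap: 0.0689
```

send_rows([
  [[0,0,0],0],
  [[0,0,0],0],
  [[0,0,0],0],
  [[0,0,0],0],
  [[0,0,0],0],
], claw=0)

```text
t: 17.87
position: [0.5629, 0.1234, 0.1524]
tool_rot: [0.028, 1.0, -0.0, -0.0]
wrist_force: [0.4, 0.6, -0.4]
finger_gap: 0.0855
```

```bash
python3 look.py l12.png 0.56 0.126 0.18; python3 -c "
from h import *
s=monitor.get_state();print(s['finger_gap'],s['wrist_force'],s['wrist_torque'],s['position'])"
```

```text
scene off 308 233
top off 161 135
0.08589316157405642 [ 1.22465793  0.71400799 -0.54045151] [ 0.03777738  0.03503529 -0.04128718] [0.56287391 0.12343633 0.15244788]
```

View pics/l12.png

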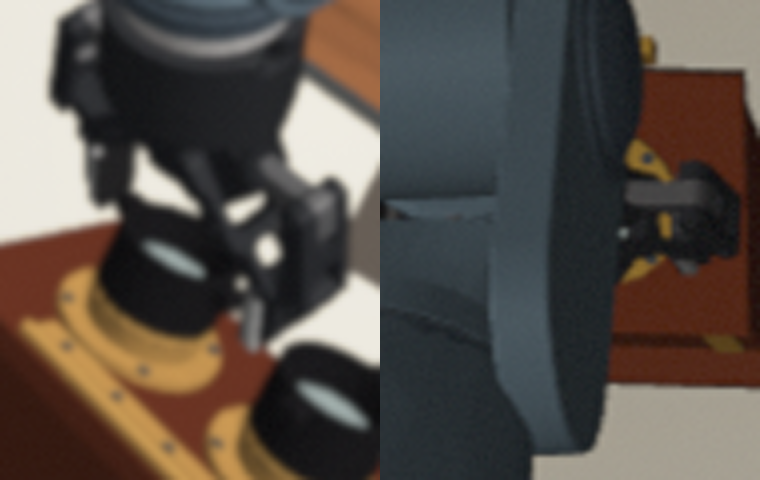

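send_rows([
  [[0,0,0.5],0],
  [[0,0,1.2],0],
  [[0,0,2],0],
  [[0,0,2],0],
  [[0,0,2],0],
  [[0,0,2],0],
  [[0,0,1],0],
])

```text
t: 18.55
position: [0.5643, 0.1235, 0.264]
tool_rot: [0.028, 1.0, 0.0, 0.003]
wrist_force: [0.1, -0.6, 0.2]
finger_gap: 0.0852
```

send_rows([
  [[0,-0.4,0],-6.5],
  [[0,-0.4,0],-6.5],
  [[0,-0.4,0],-6.5],
  [[0,-0.4,0],-6.5],
  [[0,-0.4,0],-6.5],
  [[0,-0.4,0],-6.5],
  [[0,-0.4,0],-6.5],
  [[0,-0.4,0],-6.5],
  [[0,-0.4,0],-6.5],
  [[0,-0.4,0],-6.5],
], claw=170)

```text
t: 19.38
position: [0.5628, 0.0833, 0.2599]
tool_rot: [0.563, 0.827, 0.0, 0.0]
wrist_force: [0.7, -0.4, -0.4]
finger_gap: 0.0284
```

send_rows([
  [[0,0,0],-6.5],
  [[0,0,0],-6.5],
  [[0,0,0],-6.5],
  [[0,0,0],-5.5],
  [[0,0,0],0],
  [[0,0,0],0],
])

```text
t: 19.88
position: [0.5629, 0.0835, 0.2598]
tool_rot: [0.726, 0.688, 0.0, 0.0]
wrist_force: [0.2, 0.7, 0.1]
finger_gap: 0.0284
```

```bash
python3 look.py l13.png 0.56 0.126 0.18; python3 -c "
from h import *
s=monitor.get_state();print(s['finger_gap'],s['wrist_force'],s['qpos'],s['position'],R.from_quat(s['tool_rot']).as_matrix()[:,1])"
```

```text
scene off 308 233
top off 161 135
0.02825699352423811 [-0.86456261  0.46533344  0.7880775 ] [-5.20003492e-02  3.31032115e-02  1.74007359e+00 -7.30347956e-06
  1.36825708e+00  1.89577070e-03] [0.56291802 0.08345224 0.25969128] [ 9.98548022e-01 -5.38685632e-02  1.58787660e-04]
```

View pics/l13.png

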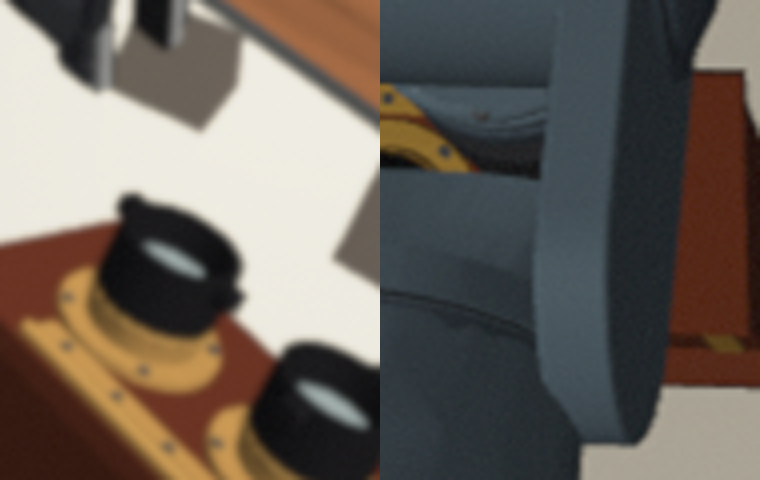

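send_rows([
  [[-0.1,0.04,-1.5],0],
  [[-0.08,0,-2],0],
  [[0,0,-2],0],
  [[0,0,-1.5],0],
  [[0,0,-1],0],
  [[0,0,-0.7],0],
  [[0,0,-0.5],0],
  [[0,0,0],0],
  [[0,0,0],0],
])

```text
t: 20.73
position: [0.5615, 0.0838, 0.1681]
tool_rot: [0.726, 0.687, 0.0, 0.0]
wrist_force: [0.3, 0.3, 0.1]
finger_gap: 0.0287
```

```bash
python3 look.py l14.png 0.56 0.126 0.18; python3 -c "
from h import *
s=monitor.get_state();print(s['finger_gap'],s['wrist_force'],s['position'])"
```

```text
scene off 308 233
top off 161 135
0.028323015198722788 [0.43952247 0.78875146 0.20536521] [0.56180837 0.08381964 0.16862849]
```

View pics/l14.png

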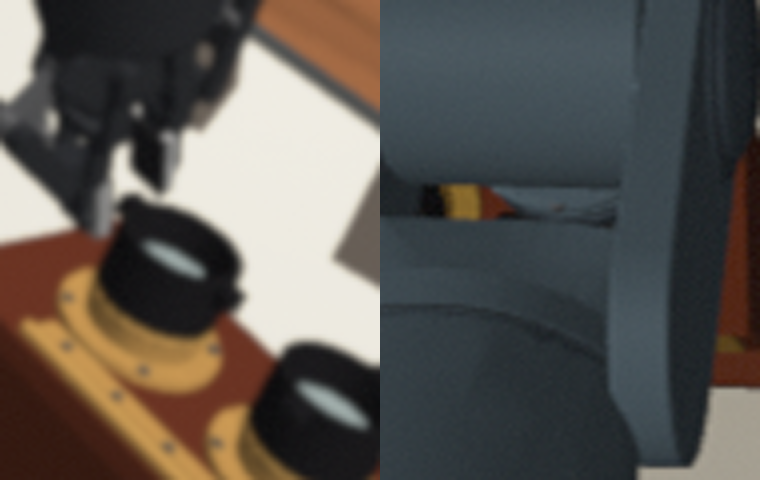

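```bash
cat > arc.py <<'E'
import numpy as np,sys
c=np.array([.5633,.1233]); a=np.radians(-3.3); yv=np.array([-np.sin(a),np.cos(a)]); xv=np.array([np.cos(a),np.sin(a)])
def tcp(p):
    r=.0395+(.0032)*min(p,90)/90; q=np.radians(p)
    xy=c-r*np.cos(q)*yv-.866*r*np.sin(q)*xv
    return np.r_[xy,.168-.0155*np.sin(q)], np.degrees(np.arctan2(.866*np.sin(q),np.cos(q)))
P=np.array([float(v) for v in sys.argv[1:]])
o=[np.r_[tcp(p)[0]*100,-tcp(p)[1]] for p in P]
for p,d in zip(P[1:],np.diff(o,axis=0)): print(p,d.round(2))
print(tcp(P[-1]))
E
python3 arc.py $(seq 0 4 108)
```

```text
4.0 [-0.24  0.01 -0.11 -3.47]
8.0 [-0.24  0.03 -0.11 -3.47]
12.0 [-0.24  0.05 -0.11 -3.49]
16.0 [-0.23  0.07 -0.1  -3.52]
20.0 [-0.23  0.09 -0.1  -3.55]
24.0 [-0.22  0.11 -0.1  -3.59]
28.0 [-0.22  0.12 -0.1  -3.64]
32.0 [-0.21  0.14 -0.09 -3.7 ]
36.0 [-0.2   0.16 -0.09 -3.76]
40.0 [-0.19  0.18 -0.09 -3.83]
44.0 [-0.18  0.19 -0.08 -3.9 ]
48.0 [-0.17  0.21 -0.08 -3.98]
52.0 [-0.16  0.22 -0.07 -4.06]
56.0 [-0.14  0.23 -0.06 -4.14]
60.0 [-0.13  0.25 -0.06 -4.22]
64.0 [-0.11  0.26 -0.05 -4.3 ]
68.0 [-0.1   0.27 -0.04 -4.38]
72.0 [-0.08  0.28 -0.04 -4.45]
76.0 [-0.07  0.28 -0.03 -4.5 ]
80.0 [-0.05  0.29 -0.02 -4.55]
84.0 [-0.03  0.29 -0.02 -4.59]
88.0 [-0.01  0.3  -0.01 -4.61]
92.0 [ 0.01  0.3   0.   -4.62]
96.0 [ 0.04  0.3   0.01 -4.61]
100.0 [ 0.05  0.29  0.02 -4.59]
104.0 [ 0.07  0.29  0.02 -4.55]
108.0 [ 0.09  0.28  0.03 -4.5 ]
(array([0.52894952, 0.13849758, 0.15325862]), np.float64(110.56588773432044))
```

send_rows([
  [[-0.24,0.01,-0.11],-3.5],
  [[-0.24,0.03,-0.11],-3.5],
  [[-0.24,0.05,-0.11],-3.5],
  [[-0.23,0.07,-0.1],-3.5],
  [[-0.23,0.09,-0.1],-3.5],
  [[-0.22,0.11,-0.1],-3.6],
  [[0,0,0],0],
])

```text
t: 21.42
position: [0.5481, 0.0875, 0.1626]
tool_rot: [0.84, 0.542, 0.001, 0.001]
wrist_force: [0.2, 0.4, 1.2]
finger_gap: 0.0288
```

```bash
python3 look.py l15.png 0.56 0.126 0.18; python3 -c "
from h import *
s=monitor.get_state();print(s['finger_gap'],s['wrist_force'],s['position'])"
```

```text
scene off 308 233
top off 161 135
0.028464516024887806 [ 1.35220496 -0.32056838  1.07316226] [0.54802195 0.08735618 0.1623676 ]
```

View pics/l15.png

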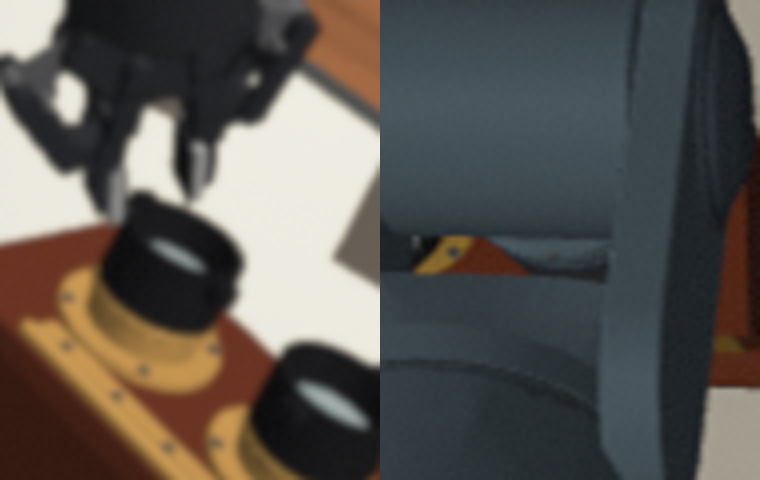

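Turning works (ear moved with the finger, about 1 N). Continue the arc.

send_rows([
  [[-0.22,0.12,-0.1],-3.6],
  [[-0.21,0.14,-0.09],-3.7],
  [[-0.2,0.16,-0.09],-3.8],
  [[-0.19,0.18,-0.09],-3.8],
  [[-0.18,0.19,-0.08],-3.9],
  [[-0.17,0.21,-0.08],-4],
  [[-0.16,0.22,-0.07],-4],
  [[-0.14,0.23,-0.06],-4.1],
  [[0,0,0],0],
])

```text
t: 22.27
position: [0.5324, 0.1021, 0.1548]
tool_rot: [0.954, 0.299, 0.0, 0.0]
wrist_force: [-0.1, -0.7, 0.9]
finger_gap: 0.0284
```

```bash
python3 look.py l16.png 0.56 0.126 0.18; python3 -c "
from h import *
s=monitor.get_state();print(s['finger_gap'],s['wrist_force'],s['position'])"; python3 arc.py 0 56
```

```text
scene off 308 233
top off 161 135
0.028321910989509508 [ 0.38156288 -0.62108852  0.32496392] [0.53245095 0.10186692 0.15473452]
56.0 [ -2.88   1.8   -1.29 -52.09]
(array([0.53222542, 0.10185168, 0.15514992]), np.float64(52.08575275413866))
```

View pics/l16.png

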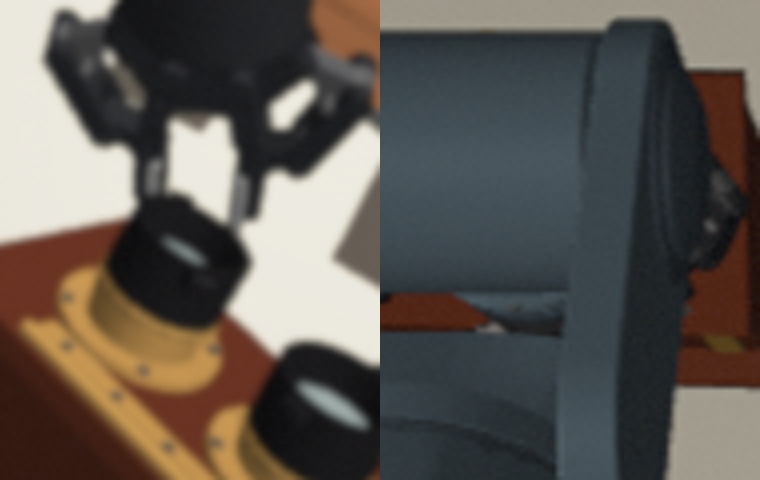

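send_rows([
  [[-0.13,0.25,-0.06],-4.2],
  [[-0.11,0.26,-0.05],-4.3],
  [[-0.1,0.27,-0.04],-4.4],
  [[-0.08,0.28,-0.04],-4.4],
  [[-0.07,0.28,-0.03],-4.5],
  [[-0.05,0.29,-0.02],-4.5],
  [[-0.03,0.29,-0.02],-4.6],
  [[-0.01,0.3,-0.01],-4.6],
  [[0,0,0],0],
])

```text
t: 23.12
position: [0.5265, 0.1241, 0.1518]
tool_rot: [1.0, -0.006, -0.0, 0.0]
wrist_force: [0.0, -0.4, -0.6]
finger_gap: 0.0284
```

```bash
python3 look.py l17.png 0.56 0.126 0.18; python3 -c "
from h import *
s=monitor.get_state();print(s['finger_gap'],s['wrist_force'],s['position'])"; python3 arc.py 0 88
```

```text
scene off 308 233
top off 161 135
0.028455561872403074 [-0.15363387 -0.09120845 -0.80831375] [0.52644629 0.12398395 0.15180753]
88.0 [ -3.46   4.01  -1.55 -87.69]
(array([0.52638141, 0.12393851, 0.15250944]), np.float64(87.6908437674741))
```

View pics/l17.png

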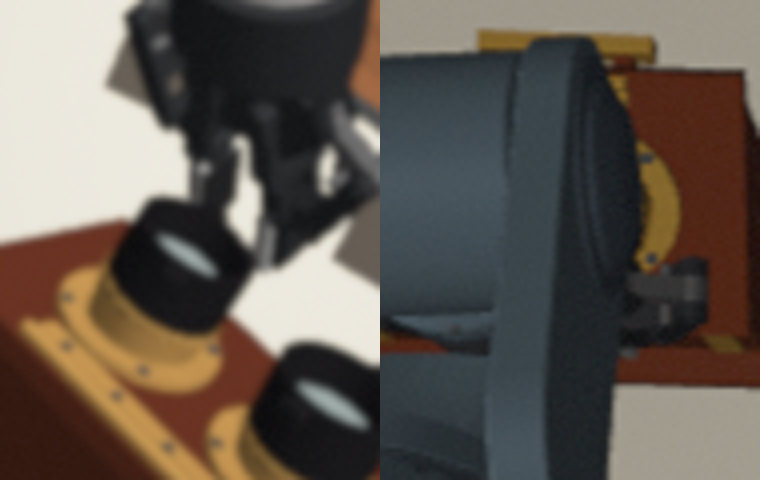

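send_rows([
  [[0.01,0.3,0],-4.6],
  [[0.04,0.3,0.01],-4.6],
  [[0.05,0.29,0.02],-4.6],
  [[0,0,0],0],
  [[0,0,0],0],
])

```text
t: 23.63
position: [0.5275, 0.1329, 0.152]
tool_rot: [0.992, -0.124, -0.0, 0.0]
wrist_force: [0.2, -0.7, -1.0]
finger_gap: 0.0283
```

```bash
python3 look.py l18.png 0.56 0.126 0.18; python3 -c "
from h import *
s=monitor.get_state();print(s['finger_gap'],s['wrist_force'],s['position'])"; cd pics; python3 -c "
import cv2;i=cv2.imread('l18.png')[160:400,20:330];cv2.imwrite('z18.png',cv2.resize(i,None,fx=2.5,fy=2.5,interpolation=2)*1)
import numpy as np
j=cv2.imread('z18.png').astype(float);cv2.imwrite('z18.png',np.clip(255*(j/255)**.5,0,255).astype('uint8'))"
```

```text
scene off 308 233
top off 161 135
0.028280875632839472 [-0.48349947 -1.09472761 -0.7606419 ] [0.52746995 0.13288222 0.1520915 ]
```

View pics/z18.png

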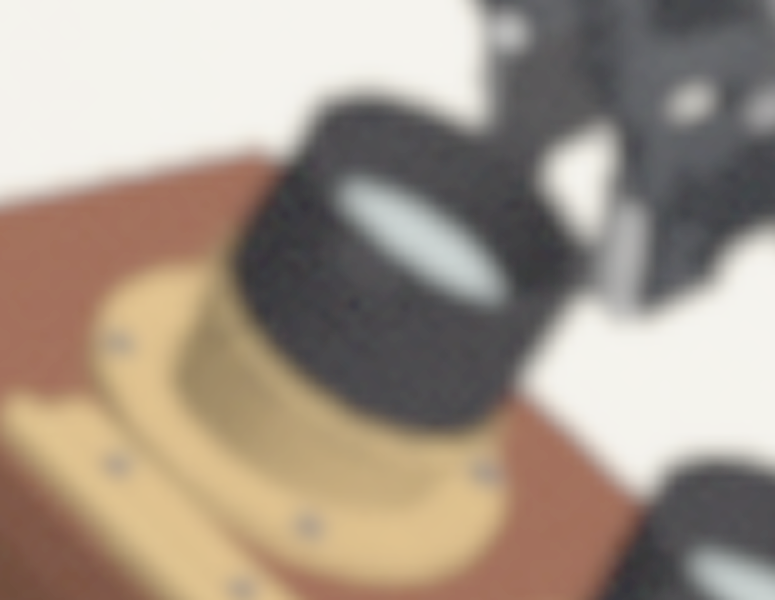

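send_rows([
  [[-0.05,-0.29,-0.02],4.6],
  [[-0.04,-0.3,-0.01],4.6],
  [[-0.3,0,0],0],
  [[-0.3,0,0],0],
  [[0,0,0],0],
])

```text
t: 24.15
position: [0.5201, 0.1273, 0.1518]
tool_rot: [0.999, -0.047, -0.0, -0.0]
wrist_force: [0.3, -0.5, -0.2]
finger_gap: 0.0282
```

```bash
python3 look.py l19.png 0.56 0.126 0.18; python3 -c "
from h import *
s=monitor.get_state();print(s['finger_gap'],s['wrist_force'],s['position'])"; cd pics; python3 -c "
import cv2;i=cv2.imread('l19.png')[160:400,20:330];cv2.imwrite('z19.png',cv2.resize(i,None,fx=2.5,fy=2.5,interpolation=2)*1)
import numpy as np
j=cv2.imread('z19.png').astype(float);cv2.imwrite('z19.png',np.clip(255*(j/255)**.5,0,255).astype('uint8'))"
```

```text
scene off 308 233
top off 161 135
0.028338852742963737 [-0.65961377  0.98911078  0.25313937] [0.52053994 0.12729702 0.15198231]
```

View pics/z19.png

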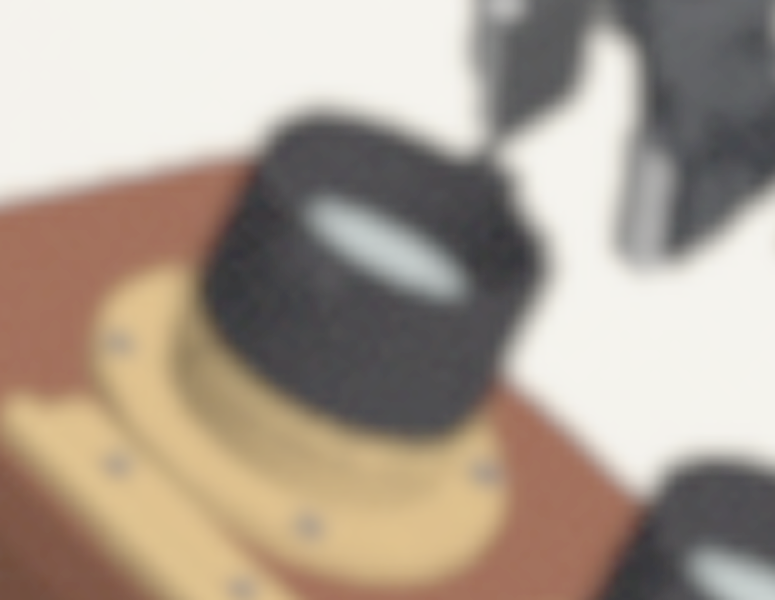

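send_rows([
  [[-0.5,0,0.3],0],
  [[-0.5,0,1],0],
  [[0,0,2],0],
  [[0,0,2],0],
  [[0,0,2],0],
  [[0,0,2],0],
  [[0,-1.5,0],0],
  [[0,-3,0],0],
  [[0,-3,0],0],
  [[0,-3,0],0],
])

```text
t: 25.08
position: [0.5104, 0.0214, 0.2461]
tool_rot: [0.999, -0.046, 0.001, 0.0]
wrist_force: [1.3, -0.3, -0.1]
finger_gap: 0.0283
```

send_rows([
  [[0,-3,0],0],
  [[0,-3,0],0],
  [[0,-3,0],0],
  [[0,-3,0],0],
  [[0,-1,0],0],
  [[0,0,0],0],
])

```text
t: 25.58
position: [0.5106, -0.1095, 0.2457]
tool_rot: [0.999, -0.048, 0.0, 0.0]
wrist_force: [0.6, -0.2, -0.5]
finger_gap: 0.0286
```

```bash
python3 - <<'E'
from h import *
st=monitor.get_state(); print(st['t'],st['position'])
a=snap('scene','s20.png')['img'];b=snap('top','t20.png')['img']
A=cv2.resize(a[280:390,305:425],None,fx=5,fy=5,interpolation=cv2.INTER_CUBIC)[:550]
B=cv2.resize(b[140:230,125:245],None,fx=5,fy=5,interpolation=cv2.INTER_CUBIC)
g=lambda j:np.clip(255*(j/255.)**.55,0,255).astype('uint8')
cv2.imwrite('pics/a20.png',g(A));cv2.imwrite('pics/b20.png',g(B))
E
```

```text
25.5833 [ 0.51056712 -0.10954626  0.24573526]
```

View pics/a20.png

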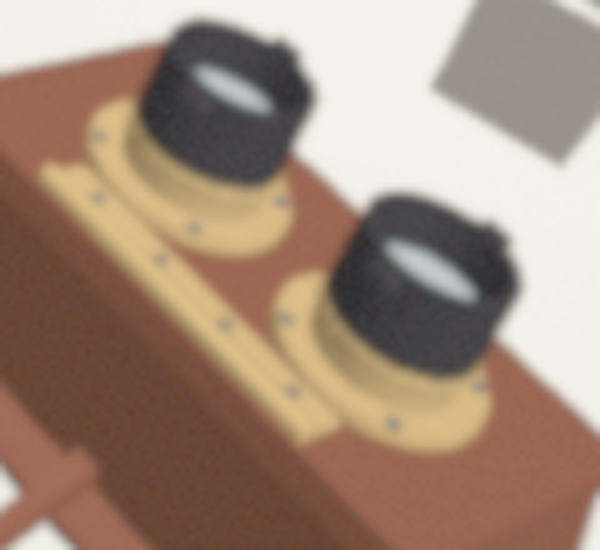

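View pics/b20.png

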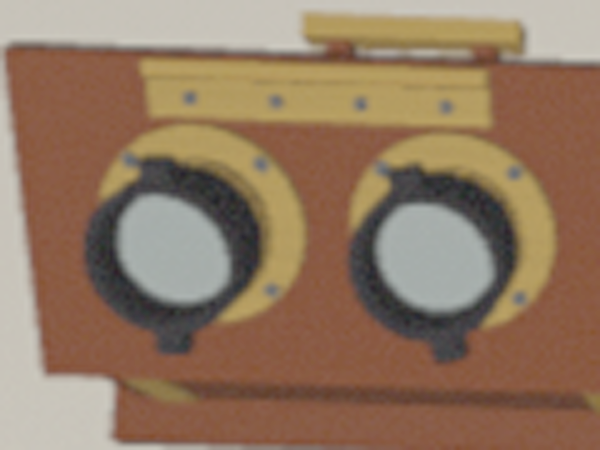

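```bash
python3 - <<'E'
from h import *
T=optics.snapshot('top');S=optics.snapshot('scene')
a=np.radians(-3.4); Rz=R.from_euler('z',-3.4,degrees=True)
n=Rz.apply([-.5,0,.866]);x=Rz.apply([.866,0,.5]);y=np.cross(n,x)
M=np.array([.585,.123,.1455])
for nm,O in(('new',M),('nbr',M+.09*y)):
  for ph in(-10,0,10):
    v=np.cos(np.radians(ph))*x+np.sin(np.radians(ph))*y
    q=(proj(T,[O+.039*n+.033*v,O+.039*n-.033*v,O+.044*n])-[125,140]+.4)*5
    qs=(proj(S,[O+.039*n-.033*v, O+.010*n])-[305,280]+.4)*5
    print(nm,ph,q.round().tolist(),np.degrees(np.arctan2(*(q[1]-q[0]))).round(1),'scene low ear, seam ctr',qs.round().tolist())
E
```

```text
new -10 [[440.0, 173.0], [417.0, 354.0], [425.0, 269.0]] -7.2 scene low ear, seam ctr [[310.0, 73.0], [203.0, 145.0]]
new 0 [[423.0, 171.0], [434.0, 356.0], [425.0, 269.0]] 3.3 scene low ear, seam ctr [[299.0, 62.0], [203.0, 145.0]]
new 10 [[406.0, 172.0], [450.0, 355.0], [425.0, 269.0]] 13.5 scene low ear, seam ctr [[287.0, 52.0], [203.0, 145.0]]
nbr -10 [[173.0, 164.0], [159.0, 346.0], [161.0, 260.0]] -4.6 scene low ear, seam ctr [[508.0, 249.0], [396.0, 328.0]]
nbr 0 [[156.0, 162.0], [176.0, 347.0], [161.0, 260.0]] 5.9 scene low ear, seam ctr [[496.0, 237.0], [396.0, 328.0]]
nbr 10 [[139.0, 163.0], [192.0, 347.0], [161.0, 260.0]] 15.9 scene low ear, seam ctr [[482.0, 226.0], [396.0, 328.0]]
```

```bash
python3 -c "
from h import *
print(monitor.get_state()['wrist_force']); print(job.finish_job())"
```

```text
[ 0.19415352 -1.0028901   0.39102381]
the job is handed in; nothing more can be done
None
```

The eyepiece is in the empty socket with its lugs through the slot and its ears up and down the slope, and the job is handed in. It took about 25.6 s of the 45 s.

- **Grip and tilt:** The arm can only turn about the vertical, so I gripped the eyepiece by its two ears. I leaned its neck against the rim of the rack well until it swung to about 28–30 degrees in the jaws.
- **Lowering:** I lowered it along the socket axis with its ears along the board. When a wall started to push back I shifted the eyepiece sideways; the wrist force I saw stayed under about 7 N. I let go with it almost seated.
- **Quarter turn:** I turned it by leading one ear round with the half-open jaws, at about 1 N. During the turn the cup tilted a little, but it settled back once I backed off.

**Last checks, from both cameras:**
- **Position:** Its height and position match a fully seated eyepiece to about a pixel in the top view. It looks the same as the fitted one beside it.
- **Ears:** They are about 10 degrees off the slope line, within the 25 allowed.
- **Arm:** It is well clear of everything, with wrist forces at noise level.
- **Other pieces:** The prisms, card carrier and knob were not touched by any planned move, but I did not measure their positions again at the end.
- **Taper:** I could not measure the forces on the socket walls directly. That it is loose rests on the low wrist forces and on how freely it turned.

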